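Pack the closed meal tubs into the lunch carrier

ROBOT

A 7-joint arm with a two-finger parallel gripper is mounted at the origin on the work surface. World frame = base frame: x ahead of the robot, y to its left, z up, the work surface at z = 0. Lengths are in mm, angles in rad, forces in N, time in s.
With the tool pointing down it reaches from about 425 to 875 mm from the base axis. Payload 4.7 kg.
Tool frame: the origin (TCP) lies at the very end of the fingers, on their centre line; the grasp point (between the pads) lies 19 mm behind it; z points along the fingers, y is the line along which they close (so a half turn about z gives the same grasp; the last joint's range is limited). The gripper opens to 85 mm and grips with 20 to 120 N. Pads are 22 mm wide; open, the fingers measure 114 mm over their backs; the gripper's body (76 mm by 85 mm) begins 54 mm behind the grasp point. The pads swing forward as they close: fully open they stand 13 mm farther back than shut.
Start: joints at [-1.096, 0.321, -0.07, 1.45, 0.023, 1.371, -0.057], TCP at [289.063, 582.212, 195.849] pointing down, gripper open.
Joint ranges: [-2.86, 2.86], [-0.3, 2.09], [-1.38, 1.24], [0.06, 2.45], [-1.56, 4.7], [0.09, 2.05], [-2.69, 2.69]. Speed limits (rad/s): [2.57, 2.57, 3.14, 3.14, 3.14, 3.14, 3.14].

INTERFACE

Orientations are given as a rotation vector (axis times angle).
In Python, from station import telemetry, snapshot, ctrl gives the robot as it stands. The module is installed in compiled form; this text tells all that it offers.
- The arm moves only by the shell command python3 -m inch 'ROWS' [FORCE]. ROWS is JSON, a list of rows, each a list of 3 entries, a list of its own where there are three numbers: the shift along the tool's x, y, z in m, then the turn, a rotation vector about the tool's x, y, z in rad, then the finger opening in m, from 0 to 0.0854. In form: [[[tx, ty, tz], [ax, ay, az], gripper], ...]. A call has 1 to 12 rows; each row is the pose to reach, as a shift and turn from the pose commanded when the call began, along the tool's axes at that moment; what a row does not reach only later rows make up. A row lasts 1/8 s, in which the tool goes at most 62.5 mm and 10.7 degrees, less where a joint would pass 70% of its speed; a pose out of reach is approached as far as the arm can. A call with a gripper value outside its range is refused whole. The fingers move at their own pace and stop on an object; FORCE is the grip in N (left out, the last holds). Time passes only in rows, so rows that repeat a pose let the fingers close. It gives the time, the measured TCP pose, the force, the opening and the grip force at its end, in the units of the state.
- telemetry.observe(): the state, without advancing time (a new reading comes with each control period).
- snapshot(name): name is "scene" or "top" or "wrist"; returns a dict with "img" (384x512x3 uint8, red, green, blue), "depth" (384x512 float32, mm along the optical axis (not along the pixel's ray), 0 where there is no reading), "intrinsics" (3x3 intrinsics, pixels), "origin" and "orientation" of the camera in the world; the wrist camera has in their place "hand_eye" (4x4, takes a point from camera to tool coordinates, whose origin is the TCP and whose axes are the flange's). Camera axes: x right, y up, looking along -z (the intrinsics and any distortion apply to the point x, -y, -z); pixel columns grow to the right and rows downward; lengths in mm; the calibration is good to about 2 mm. A picture is of the moment at which its call begins: read the wrist's pose just before it.
- ctrl.sign_off(): hands the job in; it is judged then, once.
The state is a dict: "time_s": time; "qpos": joint angles; "qd": joint speeds; "tau": joint torques, N m; "position": TCP position; "tool_rot": TCP orientation; "ft_force": force on the tool from outside, world axes, zero at the start; "moment": the same for the moment, N m; "width": finger opening in mm; "gripper_force": force on a finger pad.
Only numpy, scipy, OpenCV 4.12 (cv2) and the standard library are available. Lean on these libraries where they do the work, as an engineer would, in place of code of your own. Each camera call takes 0.05 s, during which the arm holds its last target. There are 200 camera calls.

TASK

Pack the lunch carrier: lift the three closed, lidded tubs into the wooden tray, each onto the grey seat made for its shape (square tub inside the square rim, round tub inside the round rim), and set the long tub flat on the seat with two ribs and slide it snug against both ribs. Leave the three open, empty tubs where they stand; keep the closed tubs upright and set them down rather than drop them.

Things in the scene. Friction and masses are not known exactly. Their poses are not given: they have to be found in the camera images.
- tray: Wooden carrier tray, fixed on the worktop, 156 (x) by 356 (y) mm, its edge 14 mm high; origin: centre of its underside, z up. Its floor is 6 mm above the origin and carries three grey seats side by side along its y axis, at y = -110, 0 and 110 mm.
- seat_long: Grey seat for the long tub: two black ribs meeting in a corner, at its +x end (inner face x = 60 mm) and +y side (inner face y = 40 mm), other sides open. Tub home, long side along x, touching both ribs: tub origin at x = 5, y = 8 mm. Fixed in one of the tray's cells (varies), axes as the tray's; origin: underside centre of its 138 x 100 mm base; floor 3 mm, rib tops 10 mm above the origin.
- seat_square: Grey seat for the square tub: a black square rim, 80 by 80 mm inside, rim 6 mm thick, centred on the origin. Fixed in one of the tray's cells (varies), axes as the tray's; origin: underside centre of its 138 x 100 mm base; floor 3 mm, rim 10 mm above the origin.
- seat_round: Grey seat for the round tub: a black round rim, 80 mm inside diameter, rim 6 mm thick, centred on the origin. Fixed in one of the tray's cells (varies), axes as the tray's; origin: underside centre of its 138 x 100 mm base; floor 3 mm, rim 10 mm above the origin.
- tub_long: Closed long tub, 110 (x) by 64 (y) by 52 (z) mm, about 0.2 to 0.4 kg. Straight smooth sides, the same width from bottom to top, frosted white plastic, closed by a flat white lid that is part of it. Origin: centre of its underside, z up. It stands upright on the worktop (z = 0) at the start.
- tub_square: Closed square tub, 64 by 64 by 52 (z) mm, about 0.13 to 0.27 kg. Straight smooth sides, the same width from bottom to top, frosted white plastic, closed by a flat white lid that is part of it. Origin: centre of its underside, z up. It stands upright on the worktop (z = 0) at the start.
- tub_round: Closed round tub, 64 mm in diameter, 48 mm high, about 0.11 to 0.23 kg. Straight smooth sides, the same width from bottom to top, frosted white plastic, closed by a flat white lid that is part of it. Origin: centre of its underside, z up. It stands upright on the worktop (z = 0) at the start.
- open_long: Open long tub, 110 (x) by 64 (y) by 44 (z) mm. Empty, with no lid: its inside is open to view from above. Walls 3 mm. Origin: centre of its underside, z up. It does not belong in the tray and stays where it is.
- open_square: Open square tub, 64 by 64 by 44 (z) mm. Empty, with no lid: its inside is open to view from above. Walls 3 mm. Origin: centre of its underside, z up. It does not belong in the tray and stays where it is.
- open_round: Open round tub, 64 mm in diameter, 40 mm high. Empty, with no lid: its inside is open to view from above. Walls 3 mm. Origin: centre of its underside, z up. It does not belong in the tray and stays where it is.
There are look-alikes about, which are no part of the job. What is shaped like the tub_square but green or turquoise is not meant.

How it is judged (in metres and radians):
At the end, for the whole second after the job is handed in: Long tub flat on its seat, within about 5 mm of touching both ribs and 0.08 rad of parallel; square and round tubs flat inside their rims (13 and 12 mm of centre); all upright, at rest, released; open tubs upright, within 20 mm of where they stood (x of tub_long in the frame of seat_long between 0 and 0.008 m and y of tub_long in the frame of seat_long between 0.003 and 0.011 m and angle between the x axis of tub_long and the x axis of seat_long, either way round below 0.08 rad and horizontal distance between tub_square and seat_square below 0.013 m and horizontal distance between tub_round and seat_round below 0.012 m and z of tub_long in the frame of seat_long between 0 and 0.007 m and angle between each of tub_long, tub_square, tub_round's own z axis and vertical below 0.08 rad and linear speed of each of tub_long, tub_square, tub_round below 0.02 m/s and z of tub_square in the frame of seat_square between 0 and 0.007 m and z of tub_round in the frame of seat_round between 0 and 0.007 m and distance of each of open_long, open_square, open_round from where it was at the start of the episode below 0.02 m and angle between each of open_long, open_square, open_round's own z axis and vertical below 0.1 rad).
It fails at once if a closed tub is tipped more than 0.4 rad (angle between any of tub_long, tub_square, tub_round's own z axis and vertical above 0.4 rad).
It fails at once if a closed tub is dropped (moves faster than 0.6 m/s with no finger on it) ((linear speed of tub_long above 0.6 m/s and contact force between the fingers and tub_long below 0.05 N) or (linear speed of tub_square above 0.6 m/s and contact force between the fingers and tub_square below 0.05 N) or (linear speed of tub_round above 0.6 m/s and contact force between the fingers and tub_round below 0.05 N)).
It fails at once if an open tub is moved more than 20 mm or tipped over (distance of any of open_long, open_square, open_round from where it was at the start of the episode above 0.02 m or angle between any of open_long, open_square, open_round's own z axis and vertical above 0.4 rad).
It also fails if it takes over 88 s, if anything falls off the work surface, if the arm or the gripper's body presses on something with over 40 N, if the wrist force passes 120 N, or if a joint passes its speed limit or range.

## Working session

There is one attempt and no reset: what is moved stays moved. The work goes in short steps, Python scripts to look and compute and a shell command to move; the robot and the scene stay as the last step left them, time stands still between calls to the robot, and variables do not carry over. Pictures are saved under pics/ and viewed, at most 14 in all, crops included, and the job is handed in when it is done.

```bash
mkdir -p pics
python3 - <<'E'
from station import telemetry, snapshot
import cv2,numpy as np,pickle
s=telemetry.observe();print({k:np.round(v,4) for k,v in s.items()})
for n in ["scene","top"]:
    d=snapshot(n);cv2.imwrite(f"pics/{n}0.png",cv2.cvtColor(d["img"],cv2.COLOR_RGB2BGR))
    pickle.dump(d,open(f"{n}0.pkl","wb"));print(n,d["intrinsics"],d["origin"],d["orientation"],d.keys())
E
```

```text
{'time_s': np.float64(0.0), 'qpos': array([-1.0959,  0.3218, -0.0701,  1.4517,  0.0226,  1.3708, -0.0569]), 'qd': array([-0.0005, -0.001 , -0.    , -0.    ,  0.0009, -0.0004,  0.0009]), 'tau': array([ 6.00000e-04, -4.93574e+01, -3.81600e-01, -3.14332e+01,
        1.30000e-02,  1.13000e-02, -0.00000e+00]), 'position': array([288.7988, 581.6254, 194.7253]), 'tool_rot': array([-7.1730e-01, -3.0582e+00,  3.0000e-03]), 'ft_force': array([0.5372, 0.3876, 0.3954]), 'moment': array([-0.0024, -0.0032, -0.0021]), 'gripper_force': np.float64(0.0), 'width': np.float64(85.6407)}
scene [[374.31434236   0.         251.38807417]
 [  0.         374.31434236 191.25611826]
 [  0.           0.           1.        ]] [1216.10774186 -459.84794647  572.25188988] [0.91339178 0.53547628 0.95812265] dict_keys(['img', 'depth', 'intrinsics', 'origin', 'orientation'])
top [[402.2751042    0.         255.48883881]
 [  0.         402.2751042  191.26454095]
 [  0.           0.           1.        ]] [ 281.56401911   -5.2970559  1217.60969692] [ 0.11345186 -0.12951654 -1.53697144] dict_keys(['img', 'depth', 'intrinsics', 'origin', 'orientation'])
```

View pics/scene0.png

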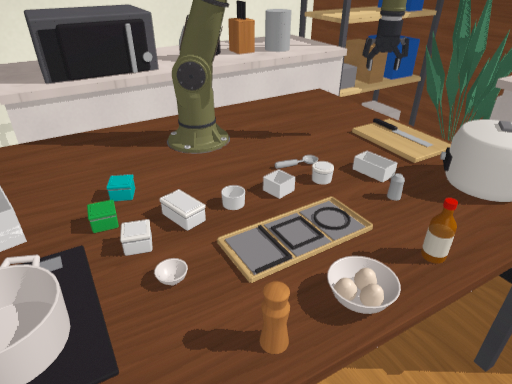

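View pics/top0.png

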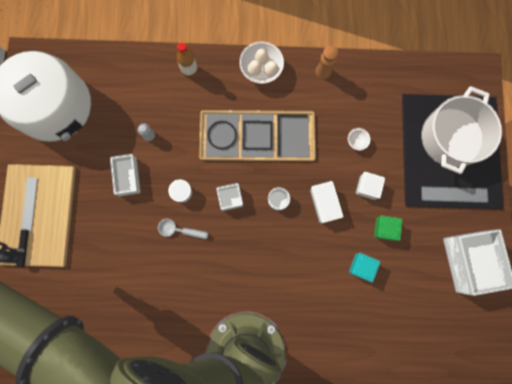

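The scene shows closed tubs at top-view pixels long (327,202), square (370,186) and round (180,190). The open tubs are at (125,175), (230,197) and (279,198). The green (389,228) and turquoise (365,267) square ones are the look-alikes. The tray is at (258,135). I'll confirm this in an enlarged crop and measure.

```bash
cat > h.py <<'E'
import numpy as np,cv2,pickle
from scipy.spatial.transform import Rotation as R
def w(d,u,v,z=None,T=None):
    """pixel -> world; z: plane height, else depth. T: (R,t) camera pose"""
    K=d["intrinsics"]
    if T is None: T=(R.from_rotvec(d["orientation"]).as_matrix(),np.array(d["origin"]))
    r=np.array([(u-K[0,2])/K[0,0],-(v-K[1,2])/K[1,1],-1.]);rw=T[0]@r
    k=d["depth"][int(round(v)),int(round(u))] if z is None else (z-T[1][2])/rw[2]
    return T[1]+k*rw
E
python3 - <<'E'
from h import *
d=pickle.load(open("top0.pkl","rb"))
im=cv2.cvtColor(d["img"],cv2.COLOR_RGB2BGR)
a=cv2.resize(im[100:216,105:217+88],None,fx=4,fy=4,interpolation=cv2.INTER_CUBIC)
c=cv2.resize(im[100:250,190:400],None,fx=3.8,fy=3.8,interpolation=cv2.INTER_CUBIC)
cv2.imwrite("pics/crA.png",c)
cv2.imwrite("pics/crB.png",cv2.resize(im[150:215,105:305],None,fx=4,fy=4,interpolation=cv2.INTER_CUBIC))
H,W=d["depth"].shape
P=np.array([[w(d,u,v) for u in range(W)] for v in range(H)])
pickle.dump(P,open("P.pkl","wb"))
z=P[...,2]
m=((z>30)&(z<65)&(P[...,0]>250)).astype(np.uint8)
n,l,st,ce=cv2.connectedComponentsWithStats(m)
for i in range(1,n):
    if 60<st[i,4]<2500:
        pts=P[l==i];top=pts[pts[:,2]>np.percentile(pts[:,2],60)-6]
        r=cv2.minAreaRect(top[:,:2].astype(np.float32))
        print(ce[i].round(),st[i,4],"med",np.median(top,0).round(),"rect",np.round(r[0],1),np.round(r[1],1),round(r[2],1))
# tray
m=((z>8)&(z<25)&(P[...,0]>450)).astype(np.uint8)
n,l,st,ce=cv2.connectedComponentsWithStats(m)
for i in range(1,n):
    if st[i,4]>300:
        pts=P[l==i];r=cv2.minAreaRect(pts[:,:2].astype(np.float32));print("tray",ce[i].round(),st[i,4],r)
for p in [(500,20),(430,300),(100,230),(258,90)]: print(w(d,*p).round(1))
E
```

```text
[262.  60.] 960 med [870. -19.  49.] rect [870.3 -19.9] [135.  130.4] 2.2
[189.  69.] 84 med [838. 199.  55.] rect [844.8 203.8] [21.2 51.4] 20.7
[324.  69.] 78 med [ 853. -214.   47.] rect [ 858.4 -216.5] [39.3 17.4] 72.0
[ 74. 119.] 387 med [648. 520.  56.] rect [675.9 552.6] [ 95.3 225.8] 56.6
[476. 123.] 539 med [ 706. -693.   55.] rect [ 685.4 -660.2] [184.8  96.5] 32.4
[430. 141.] 222 med [ 627. -533.   55.] rect [ 645.2 -539.4] [143.1  33.7] 10.4
[146. 132.] 92 med [634. 317.  61.] rect [638.8 323.4] [31.7 34.2] 73.9
[123. 174.] 260 med [507. 381.  43.] rect [505.7 378.9] [110.4  65.9] 10.3
[371. 185.] 495 med [ 494. -357.   52.] rect [ 495.3 -357.5] [64.7 64.8] 75.2
[180. 191.] 371 med [461. 209.  47.] rect [461.  209.5] [61.2 62.2] 66.9
[327. 202.] 828 med [ 439. -225.   52.] rect [ 440.5 -225.1] [109.5  64.3] 16.9
[229. 196.] 117 med [448.  63.  44.] rect [448.6  62.6] [64.2 63.8] 13.9
[279. 198.] 90 med [452. -84.  40.] rect [447.4 -83.6] [61.8 62.6] 73.0
[389. 228.] 511 med [ 369. -408.   51.] rect [ 369.1 -408.6] [64.8 63.4] 82.1
[ 23. 241.] 155 med [300. 656.  34.] rect
[... 156 characters left out ...]
t [ 299.3 -595.4] [97.2 10.6] 7.8
[366. 262.] 301 med [ 267. -336.   51.] rect [ 263.4 -339.6] [65.2 46.5] 71.4
tray [443. 164.] 5810 ((626.33203125, -619.4813232421875), (302.2749328613281, 352.6527099609375), 89.97576904296875)
tray [458. 133.] 1904 ((673.1553344726562, -636.6036376953125), (167.5844268798828, 143.47018432617188), 58.18674087524414)
tray [257. 135.] 3912 ((647.0264282226562, -14.453170776367188), (157.95616149902344, 356.466552734375), 1.57306706905365)
tray [ 40. 178.] 1728 ((490.182861328125, 638.2319946289062), (80.3848648071289, 201.0916748046875), 0.058734260499477386)
[ 1559.6 -1302.7  -752.7]
[ 163.2 -541.5   -3.3]
[3.400e+02 4.483e+02 2.000e-01]
[797.5 -13.3   4.5]
```

View pics/crA.png

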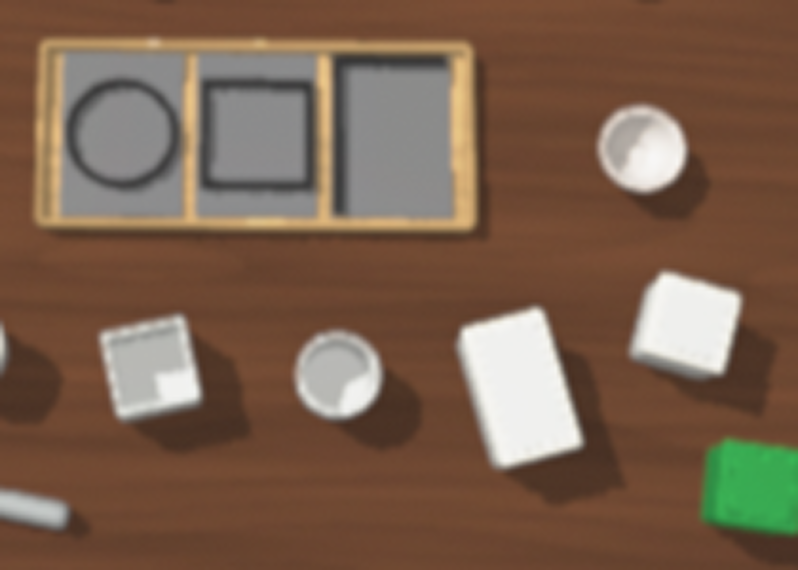

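View pics/crB.png

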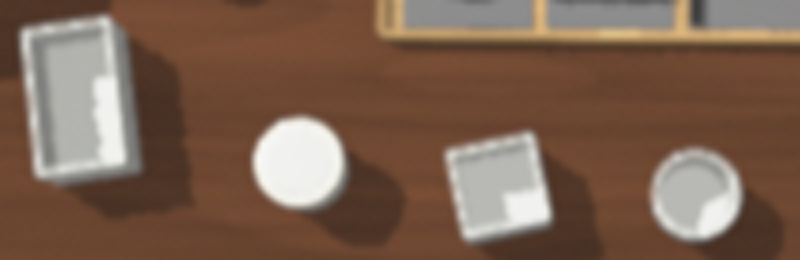

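The crops confirm it. The closed white tubs have flat lids, at crop A (520,388) for long and (688,325) for square, and crop B (300,163) for round. The measured heights of 52, 52 and 47 mm fit, and the open ones show their insides. The tray cells from left to right are round, square and long, with ribs at the top (+x) and left (+y), so tray yaw is about +1.6°. I'll start with the round tub.

```bash
cat >> h.py <<'E'
def plan(x,y,z,yaw=None):
    """shift (mm) and turn (rad about tool z) to bring TCP to x,y,z with tool y axis at world angle yaw (deg, mod 180)"""
    from station import telemetry
    s=telemetry.observe();M=R.from_rotvec(s["tool_rot"]).as_matrix()
    sh=M.T@(np.array([x,y,z])-s["position"])
    cur=np.degrees(np.arctan2(M[1,1],M[0,1]));t=0
    if yaw is not None: t=-np.radians((yaw-cur+90)%180-90)
    # levelling: rotation vector to exact vertical + yaw
    yw=np.radians(cur)-t;Y=np.array([np.cos(yw),np.sin(yw),0]);Z=np.array([0,0,-1.])
    T=np.column_stack([np.cross(Y,Z),Y,Z])
    print("t",round(s["time_s"],2),"pos",s["position"].round(1),"yaw",round(cur,1),"w",round(s["width"],1),"F",s["ft_force"].round(1),"grip",round(s["gripper_force"],1),"q",s["qpos"].round(2))
    print(" shift",sh.round(1),"turn",R.from_matrix(M.T@T).as_rotvec().round(3))
E
python3 -c "
from h import *
P=pickle.load(open('P.pkl','rb'));z=P[...,2]
m=((z>8)&(z<25)&(abs(P[...,0]-647)<95)&(abs(P[...,1]+14)<200));p=P[m]
print(np.percentile(p[:,2],[5,50,95]))
plan(461,209.5,130,90)"
```

```text
[ 8.31263809 11.00512899 17.35979333]
t 0.1 pos [288.8 581.7 194.8] yaw 63.6 w 85.2 F [-0.7 -0.3 -0.4] grip 0.0 q [-1.1   0.32 -0.07  1.45  0.02  1.37 -0.06]
 shift [-319.7 -256.7   65.3] turn [-0.002 -0.    -0.461]
```

```bash
python3 -m inch '[[[-0.03,-0.025,0],[0,0,-0.04],0.085],[[-0.07,-0.056,0],[0,0,-0.1],0.085],[[-0.11,-0.088,0],[0,0,-0.16],0.085],[[-0.15,-0.12,0],[0,0,-0.22],0.085],[[-0.19,-0.153,0.01],[0,0,-0.28],0.085],[[-0.23,-0.185,0.02],[0,0,-0.34],0.085],[[-0.27,-0.217,0.04],[0,0,-0.4],0.085],[[-0.3,-0.241,0.055],[0,0,-0.44],0.085],[[-0.32,-0.257,0.065],[0,0,-0.461],0.085],[[-0.32,-0.257,0.065],[0,0,-0.461],0.085],[[-0.32,-0.257,0.065],[0,0,-0.461],0.085]]' 30
python3 - <<'E'
from h import *
from station import snapshot,telemetry
plan(461,209.5,22,90)
s=telemetry.observe();d=snapshot("wrist")
M=R.from_rotvec(s["tool_rot"]).as_matrix();H=np.array(d["hand_eye"])
print(H.round(2))
T=(M@H[:3,:3],M@H[:3,3]+s["position"])
P=np.array([[w(d,u,v,None,T) for u in range(512)] for v in range(384)])
m=((P[...,2]>42)&(P[...,2]<54)&(np.hypot(P[...,0]-461,P[...,1]-209)<50)&(d["depth"]>0))
p=P[m];print(m.sum(),p[:,2].mean(),cv2.minEnclosingCircle(p[:,:2].astype(np.float32)),p.min(0),p.max(0))
cv2.imwrite("pics/w1.png",cv2.cvtColor(d["img"],cv2.COLOR_RGB2BGR))
E
```

```text
time_s: 1.48
position: [461.0, 211.0, 131.0]
tool_rot: [0.002, -3.141, -0.001]
ft_force: [-0.2, 1.2, 0.6]
width: 85.2
gripper_force: 0.0
t 1.48 pos [461. 211. 131.] yaw 90.1 w 85.2 F [-0.2  1.2  0.6] grip 0.0 q [-0.65  0.06  0.17  1.89 -0.01  1.19  1.1 ]
 shift [-1.00e-01 -1.50e+00  1.09e+02] turn [ 0.001 -0.     0.001]
[[  -0.      0.96    0.26   64.97]
 [   1.      0.      0.      0.74]
 [   0.      0.26   -0.96 -179.86]
 [   0.      0.      0.      1.  ]]
4632 48.75502235662119 ((462.55206298828125, 211.123779296875), 31.913644790649414) [430.99776482 179.47669278  42.00183217] [493.56222669 242.17901082  52.2241782 ]
```

View pics/w1.png

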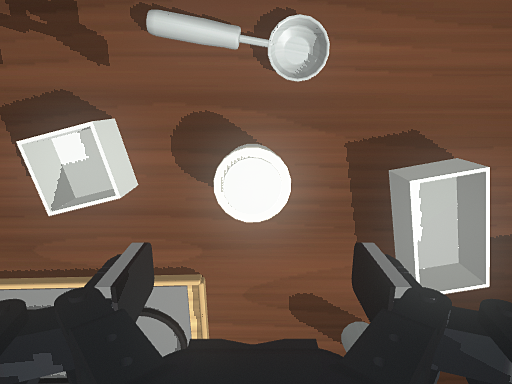

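The wrist view shows the round tub centred between the fingers at (252,184), measured at (462,211) with its lid at 48 mm. That matches, so I'll descend and grip.

```bash
python3 -m inch '[[[-0.001,0,0.03],[0,0,0],0.085],[[-0.001,0,0.065],[0,0,0],0.085],[[-0.001,0,0.095],[0,0,0],0.085],[[-0.001,0,0.108],[0,0,0],0.085],[[-0.001,0,0.108],[0,0,0],0.085],[[-0.001,0,0.108],[0,0,0],0.05],[[-0.001,0,0.108],[0,0,0],0.05],[[-0.001,0,0.108],[0,0,0],0.05],[[-0.001,0,0.108],[0,0,0],0.05],[[-0.001,0,0.108],[0,0,0],0.05]]' 40; python3 -c "
from h import *
plan(644,95.5,120,91.6)"
```

```text
time_s: 2.78
position: [462.5, 209.8, 22.9]
tool_rot: [-0.0, 3.141, 0.0]
ft_force: [0.3, 0.3, 0.3]
width: 49.9
gripper_force: 0.0
t 2.77 pos [462.5 209.8  22.9] yaw 90.0 w 49.9 F [0.3 0.3 0.3] grip 0.0 q [-0.64  0.18  0.17  2.   -0.04  0.97  1.12]
 shift [-181.5 -114.3  -97. ] turn [ 0.     0.    -0.028]
```

The width reads 49.9 with no grip force, so the grasp missed. I'll look before doing anything else.

Run:
```python
from station import snapshot
import cv2,numpy as np
a=snapshot("wrist")["img"];b=snapshot("scene")["img"]
b=cv2.resize(b[120:220,180:420],None,fx=2.13,fy=2.13)
c=np.vstack([a,b[:213,:511] if b.shape[1]>=512 else np.pad(b,((0,0),(0,512-b.shape[1]),(0,0)))][:2]) if b.shape[1]!=512 else np.vstack([a,b])
cv2.imwrite("pics/w2.png",cv2.cvtColor(c,cv2.COLOR_RGB2BGR)[:600])
```

```text
(no output)
```

View pics/w2.png

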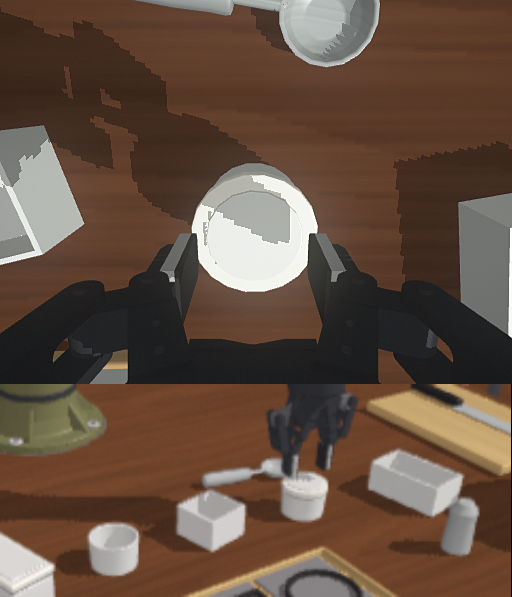

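Run:
```python
from h import *
from station import snapshot,telemetry
s=telemetry.observe();d=snapshot("wrist");print(s["position"],d["intrinsics"])
M=R.from_rotvec(s["tool_rot"]).as_matrix();H=np.array(d["hand_eye"])
T=(M@H[:3,:3],M@H[:3,3]+s["position"])
for p in [(255,265),(255,200),(120,100),(180,260),(328,260),(50,150),(185,245),(320,245)]:
  print(p,d["depth"][p[1],p[0]],w(d,*p,None,T).round(1), (H@np.r_[np.linalg.inv(M@H[:3,:3])@(w(d,*p,None,T)-T[1]),1])[:3].round(1))
q=snapshot("scene");
for p in [(180+290/2.13,120+(465-384)/2.13),(180+325/2.13,120+(455-384)/2.13),(322,168)]: print(p,w(q,*p).round(1))
```

```text
[462.39605975 209.73302365  22.84184197] [[334.78530295   0.         252.46410458]
 [  0.         334.78530295 191.58221071]
 [  0.           0.           1.        ]]
(255, 265) 168.7691 [477.5 211.6  49.6] [-15.1   1.9 -26.7]
(255, 200) 159.91911 [443.3 211.6  49.5] [ 19.1   1.8 -26.6]
(120, 100) 193.42067 [397.2 133.8   2.2] [ 65.3 -75.9  20.6]
(180, 260) 120.223434 [452.7 184.4  93.2] [  9.7 -25.4 -70.3]
(328, 260) 119.81291 [452.5 237.4  93.5] [  9.9  27.7 -70.7]
(50, 150) 197.49107 [425.6  90.9   5.8] [  36.8 -118.8   17.1]
(185, 245) 133.34186 [453.  183.5  79.6] [  9.4 -26.2 -56.8]
(320, 245) 132.58878 [452.7 237.1  80.3] [  9.7  27.4 -57.5]
(316.15023474178406, 158.0281690140845) [472.2 173.3  86.4]
(332.5821596244132, 153.33333333333334) [474.9 231.   88.3]
(322, 168) [477.7 194.4  50.9]
```

Both cameras put the fingertips well behind the reported TCP. I'll measure the actual tip.

Run:
```python
from h import *
from station import snapshot,telemetry
s=telemetry.observe();p0=s["position"];M=R.from_rotvec(s["tool_rot"]).as_matrix()
for n in ["wrist","scene"]:
    d=snapshot(n);T=None
    if n=="wrist": H=np.array(d["hand_eye"]);T=(M@H[:3,:3],M@H[:3,3]+p0)
    P=np.array([[w(d,u,v,None,T) for u in range(512)] for v in range(384)])
    L=(P-p0)@M
    m=(d["depth"]>0)&(abs(L[...,0])<25)&(abs(L[...,1])<70)&(L[...,2]<-31)&(L[...,2]>-110)
    q=L[m]
    for sgn in (-1,1):
        f=q[q[:,1]*sgn>0];f=f[np.argsort(-f[:,2])]
        print(n,len(f),"tips",f[:200:25].round(1).tolist())
print(s)
```

```text
wrist 11278 tips [[-7.6, -24.4, -40.0], [-4.5, -24.4, -42.1], [9.1, -25.4, -43.4], [-11.3, -24.4, -44.4], [9.3, -28.5, -45.1], [-4.9, -24.2, -46.2], [9.5, -30.7, -46.8], [5.6, -35.2, -47.2]]
wrist 11296 tips [[2.6, 25.8, -39.6], [1.4, 25.4, -42.2], [1.0, 25.7, -43.4], [-2.5, 25.7, -44.3], [9.3, 28.9, -45.2], [9.2, 28.3, -46.0], [5.4, 35.3, -46.8], [3.3, 25.4, -47.4]]
scene 226 tips [[-1.1, -31.1, -39.0], [-9.1, -39.0, -54.4], [-11.0, -27.3, -65.1], [-8.4, -37.2, -76.0], [-12.1, -30.9, -88.6], [-14.9, -54.5, -92.3], [8.0, -48.1, -96.8], [-1.0, -30.8, -102.6]]
scene 213 tips [[-6.8, 27.6, -39.6], [-7.8, 25.3, -50.6], [-11.1, 24.6, -62.0], [7.6, 27.4, -72.9], [-11.5, 36.4, -81.9], [7.5, 28.9, -88.7], [7.9, 58.7, -94.7], [-7.8, 48.0, -100.0]]
{'time_s': 2.975, 'qpos': array([-0.63717771,  0.18040845,  0.17256258,  1.99827627, -0.03746934,
        0.96588929,  1.12489638]), 'qd': array([ 5.35950728e-05, -3.12979088e-04,  1.20818738e-03, -5.72543815e-04,
       -6.13056391e-04, -3.13602329e-04, -1.62608866e-03]), 'tau': array([ 3.62862258e-03, -3.59482670e+01,  1.08324576e+00, -2.63946390e+01,
        1.12088118e-02,  1.33308135e-03, -5.61329091e-05]), 'position': array([462.40480081, 209.68577506,  22.80314244]), 'tool_rot': array([ 2.29137856e-04, -3.14156425e+00,  1.60379288e-05]), 'ft_force': array([-0.38656688, -0.38943692,  0.1941257 ]), 'moment': array([-0.05807743,  0.01001626,  0.02725594]), 'gripper_force': 0.0, 'width': 49.82375271148625}
```

Fingertips really end about 40 mm behind the reported TCP at width 50, so they are now at z≈63, above the lid at 48. I'll apply that offset, reopen and descend another 42 mm in steps.

```bash
python3 -m inch '[[[0,0.001,0],[0,0,0],0.085],[[0,0.001,0],[0,0,0],0.085],[[0,0.001,0],[0,0,0],0.085],[[0,0.001,0],[0,0,0],0.085],[[0,0.001,0.015],[0,0,0],0.085],[[0,0.001,0.03],[0,0,0],0.085],[[0,0.001,0.035],[0,0,0],0.085],[[0,0.001,0.035],[0,0,0],0.085]]'
python3 - <<'E'
from h import *
from station import snapshot,telemetry
plan(462,211,-20)
s=telemetry.observe();p0=s["position"];M=R.from_rotvec(s["tool_rot"]).as_matrix()
for n in ["wrist"]:
    d=snapshot(n);T=None
    cv2.imwrite("pics/w3.png",cv2.cvtColor(d["img"],cv2.COLOR_RGB2BGR))
    H=np.array(d["hand_eye"]);T=(M@H[:3,:3],M@H[:3,3]+p0)
    P=np.array([[w(d,u,v,None,T) for u in range(512)] for v in range(384)])
    L=(P-p0)@M
    m=(d["depth"]>0)&(abs(L[...,0])<25)&(abs(L[...,1])<70)&(abs(L[...,1])>35)&(L[...,2]<5)&(L[...,2]>-110)
    q=L[m]
    for sgn in (-1,1):
        f=q[q[:,1]*sgn>0];f=f[np.argsort(-f[:,2])]
        print(n,len(f),"tips",f[:200:40].round(1).tolist())
E
```

```text
time_s: 4.08
position: [461.9, 210.4, -13.0]
tool_rot: [0.0, -3.14, 0.001]
ft_force: [-1.0, -0.3, 1.3]
width: 85.1
gripper_force: 0.0
t 4.08 pos [461.9 210.4 -13. ] yaw 90.0 w 85.1 F [-1.  -0.3  1.3] grip 0.0 q [-0.63  0.23  0.17  2.02 -0.05  0.89  1.13]
 shift [-0.1  0.6  7. ] turn [-0.001 -0.001 -0.   ]
wrist 14477 tips [[21.9, -61.6, -12.4], [18.3, -64.7, -13.3], [16.8, -56.6, -13.4], [-3.7, -63.6, -13.5], [17.9, -37.8, -13.6]]
wrist 14761 tips [[-3.7, 59.9, -12.4], [9.6, 56.9, -13.4], [-6.7, 53.4, -13.5], [13.0, 51.3, -13.6], [-8.9, 54.1, -13.6]]
```

View pics/w3.png

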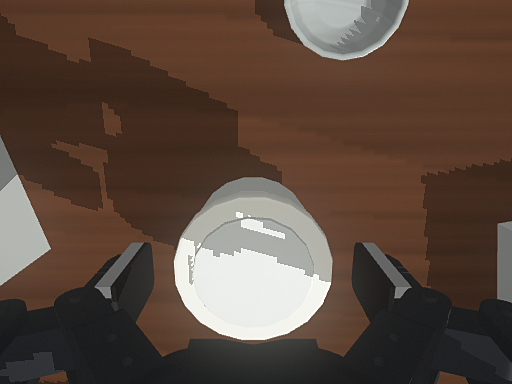

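The fingers now straddle the round tub, with pads at (125,275) and (385,270) and the lid centred at (253,268). I'll go 12 mm lower and close.

```bash
python3 -m inch '[[[0,0,0.006],[0,0,0],0.085],[[0,0,0.012],[0,0,0],0.085],[[0,0,0.012],[0,0,0],0.085],[[0,0,0.012],[0,0,0],0.05],[[0,0,0.012],[0,0,0],0.05],[[0,0,0.012],[0,0,0],0.05],[[0,0,0.012],[0,0,0],0.05]]' 40; python3 -c "
from h import *
plan(644,95.5,70,91.6)"
```

```text
time_s: 5.0
position: [462.8, 210.8, -23.8]
tool_rot: [-0.0, 3.141, 0.0]
ft_force: [-0.3, -0.3, 2.5]
width: 62.7
gripper_force: 44.3
t 5.0 pos [462.8 210.8 -23.8] yaw 90.0 w 62.7 F [-0.3 -0.3  2.5] grip 44.3 q [-0.63  0.25  0.17  2.03 -0.05  0.87  1.14]
 shift [-181.3 -115.3  -93.7] turn [ 0.     0.001 -0.028]
```

```bash
python3 -m inch '[[[0,0,-0.02],[0,0,0],0.05],[[0,0,-0.05],[0,0,0],0.05],[[-0.025,-0.016,-0.06],[0,0,-0.005],0.05],[[-0.065,-0.041,-0.06],[0,0,-0.01],0.05],[[-0.105,-0.067,-0.06],[0,0,-0.02],0.05],[[-0.145,-0.092,-0.06],[0,0,-0.028],0.05],[[-0.17,-0.108,-0.06],[0,0,-0.028],0.05],[[-0.1815,-0.1155,-0.06],[0,0,-0.028],0.05],[[-0.1815,-0.1155,-0.06],[0,0,-0.028],0.05],[[-0.1815,-0.1155,-0.06],[0,0,-0.028],0.05]]'
python3 - <<'E'
from h import *
from station import snapshot,telemetry
s=telemetry.observe();p0=s["position"];M=R.from_rotvec(s["tool_rot"]).as_matrix()
plan(644,95.5,-14.8,91.6)
d=snapshot("wrist");H=np.array(d["hand_eye"]);T=(M@H[:3,:3],M@H[:3,3]+p0)
pickle.dump((d,T),open("w4.pkl","wb"))
im=cv2.cvtColor(d["img"],cv2.COLOR_RGB2BGR)
for p in [(644,95.5,16)]:
    pass
cv2.imwrite("pics/w4.png",im)
E
```

```text
time_s: 6.25
position: [642.5, 97.0, 35.4]
tool_rot: [0.047, -3.14, -0.002]
ft_force: [-1.0, 0.1, -2.6]
width: 62.9
gripper_force: 44.7
t 6.25 pos [642.5  97.   35.4] yaw 91.7 w 62.9 F [-1.   0.1 -2.6] grip 44.7 q [-0.4   0.44  0.26  1.64 -0.13  1.08  1.5 ]
 shift [-1.5 -1.6 50.2] turn [ 0.001 -0.002  0.002]
```

View pics/w4.png

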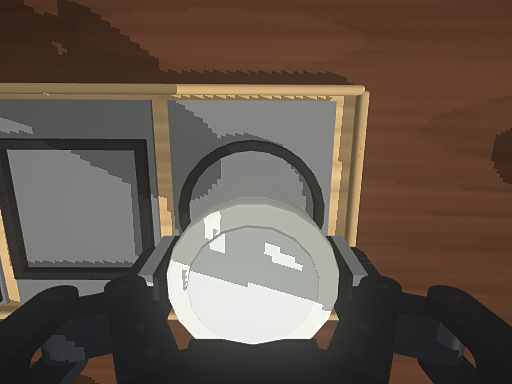

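The tub is held above the round seat. The ring's outer edge reaches (178,215), (325,215) and (252,139). The square rim's inner corners are at about (8,150), (137,150), (137,268) and (20,268). I'll convert these to check the tray position.

Run:
```python
from h import *
d,T=pickle.load(open("w4.pkl","rb"))
for p in [(178,215),(325,215),(252,139),(8,150),(137,150),(137,268),(20,268)]: print(p,w(d,*p,16,T).round(1),w(d,*p,None,T).round(1))
print("corners edge",[w(d,*p,14,T).round(1) for p in [(0,87),(368,90)]])
```

```text
(178, 215) [648.4  50.9  16. ] [650.4  49.6  10.4]
(325, 215) [645.7 143.3  16. ] [647.5 144.6  10.6]
(252, 139) [599.6  96.   16. ] [600.1  96.   11. ]
(8, 150) [610.3 -49.4  16. ] [611.1 -52.9  11.1]
(137, 150) [608.1  27.6  16. ] [607.8  28.3  18.1]
(137, 268) [686.   22.9  16. ] [638.7  54.7 103.3]
(20, 268) [688.3 -54.   16. ] [686.9 -52.2  18.4]
corners edge [array([574.3, -49.6,  14. ]), array([569.8, 162. ,  14. ])]
```

```bash
python3 -m inch '[[[-0.003,-0.0006,0.015],[0,0,0],0.05],[[-0.003,-0.0006,0.032],[0,0,0],0.05],[[-0.003,-0.0006,0.042],[0,0,0],0.05],[[-0.003,-0.0006,0.047],[0,0,0],0.05],[[-0.003,-0.0006,0.049],[0,0,0],0.05],[[-0.003,-0.0006,0.05],[0,0,0],0.05],[[-0.003,-0.0006,0.05],[0,0,0],0.05]]'
```

```text
time_s: 7.18
position: [647.3, 94.8, -13.7]
tool_rot: [-0.044, 3.14, 0.0]
ft_force: [-0.6, -1.1, -2.3]
width: 62.8
gripper_force: 44.7
```

```bash
python3 -m inch '[[[0.001,0.001,0.001],[0,0,0],0.05],[[0.001,0.001,0.0015],[0,0,0],0.05],[[0.001,0.001,0.002],[0,0,0],0.05],[[0.001,0.001,0.002],[0,0,0],0.05]]'
```

```text
time_s: 7.68
position: [646.3, 95.8, -14.8]
tool_rot: [-0.044, 3.141, 0.001]
ft_force: [-3.5, -0.7, 6.2]
width: 63.3
gripper_force: 45.5
```

The tub has touched down. I'll release, rise and check.

```bash
python3 -m inch '[[[0,0,-0.001],[0,0,0],0.06],[[0,0,-0.001],[0,0,0],0.07],[[0,0,-0.001],[0,0,0],0.085],[[0,0,-0.001],[0,0,0],0.085],[[0,0,-0.001],[0,0,0],0.085],[[0,0,-0.02],[0,0,0],0.085],[[0,0,-0.05],[0,0,0],0.085],[[0,0,-0.075],[0,0,0],0.085],[[0,0,-0.075],[0,0,0],0.085]]'; python3 -c "
from h import *
plan(495.3,-357.5,50,75.2)"
```

```text
time_s: 8.8
position: [648.5, 96.0, 62.9]
tool_rot: [-0.044, 3.135, 0.002]
ft_force: [-0.8, 0.3, -0.7]
width: 84.9
gripper_force: 0.0
t 8.8 pos [648.5  96.   62.9] yaw 91.6 w 84.9 F [-0.8  0.3 -0.7] grip 0.0 q [-0.4   0.42  0.27  1.61 -0.12  1.12  1.5 ]
 shift [ 166.  -449.1   11.2] turn [0.002 0.006 0.286]
```

```bash
python3 -m inch '[[[0.008,-0.022,0],[0,0.0,0.02],0.085],[[0.022,-0.06,0],[0,0.003,0.04],0.085],[[0.039,-0.105,0],[0,0.003,0.07],0.085],[[0.056,-0.15,0],[0,0.003,0.1],0.085],[[0.072,-0.195,0],[0,0.003,0.14],0.085],[[0.089,-0.24,0],[0,0.003,0.17],0.085],[[0.105,-0.285,0],[0,0.006,0.2],0.085],[[0.122,-0.33,0],[0,0.006,0.23],0.085],[[0.139,-0.375,0],[0,0.006,0.26],0.085],[[0.155,-0.418,0],[0,0.006,0.286],0.085],[[0.166,-0.449,0.005],[0,0.006,0.286],0.085],[[0.166,-0.449,0.011],[0,0.006,0.286],0.085]]'
python3 - <<'E'
from h import *
from station import snapshot,telemetry
s=telemetry.observe();p0=s["position"];M=R.from_rotvec(s["tool_rot"]).as_matrix()
plan(495.3,-357.5,-20,75.2)
d=snapshot("wrist");H=np.array(d["hand_eye"]);T=(M@H[:3,:3],M@H[:3,3]+p0)
P=np.array([[w(d,u,v,None,T) for u in range(512)] for v in range(384)])
m=((P[...,2]>46)&(P[...,2]<58)&(np.hypot(P[...,0]-495,P[...,1]+357)<55)&(d["depth"]>0))
p=P[m];print(m.sum(),p[:,2].mean(),cv2.minAreaRect(p[:,:2].astype(np.float32)))
a=d["img"]; b=snapshot("top")["img"][90:220,110:400]
cv2.imwrite("pics/w5.png",cv2.cvtColor(np.vstack([a[:370],cv2.resize(b,(512,230))]),cv2.COLOR_RGB2BGR))
E
```

```text
time_s: 10.3
position: [487.9, -362.4, 46.8]
tool_rot: [-0.416, -3.105, 0.003]
ft_force: [0.3, -0.2, -0.1]
width: 84.8
gripper_force: 0.0
t 10.3 pos [ 487.9 -362.4   46.8] yaw 74.7 w 84.8 F [ 0.3 -0.2 -0.1] grip 0.0 q [ 0.16  0.38  0.52  1.74 -0.21  1.08  2.06]
 shift [-6.4  6.9 66.8] turn [-0.003 -0.008 -0.008]
11948 52.72520895871752 ((496.4678955078125, -356.69879150390625), (64.22798919677734, 64.41724395751953), 75.3995361328125)
```

View pics/w5.png

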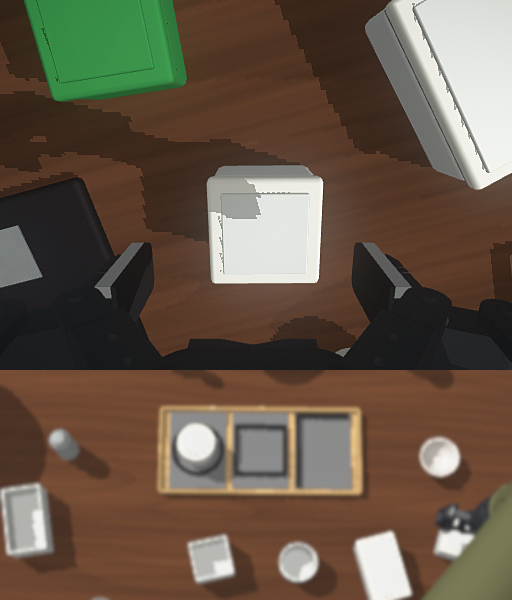

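The white closed square tub is centred between the fingers at (265,230), the round tub sits in its rim in the top view, and the green look-alike is off to the side. I'll let the arm settle and then refine.

```bash
python3 -m inch '[[[0,0,0],[0,0,0],0.085],[[0,0,0],[0,0,0],0.085]]'; python3 -c "
from h import *
plan(496,-357,-22,75.3)"
```

```text
time_s: 10.65
position: [493.3, -356.6, 47.8]
tool_rot: [-0.4, -3.11, -0.001]
ft_force: [0.7, -0.3, 0.2]
width: 85.0
gripper_force: 0.0
t 10.65 pos [ 493.3 -356.6   47.8] yaw 75.3 w 85.0 F [ 0.7 -0.3  0.2] grip 0.0 q [ 0.16  0.38  0.52  1.74 -0.21  1.08  2.06]
 shift [-3.1  0.3 69.8] turn [-0.    -0.006  0.001]
```

```bash
python3 -m inch '[[[-0.003,0,0.015],[0,-0.004,0],0.085],[[-0.003,0,0.035],[0,-0.004,0],0.085],[[-0.003,0,0.055],[0,-0.004,0],0.085],[[-0.003,0,0.066],[0,-0.004,0],0.085],[[-0.003,0,0.07],[0,-0.004,0],0.085],[[-0.003,0,0.07],[0,-0.004,0],0.085],[[-0.003,0,0.07],[0,-0.004,0],0.05],[[-0.003,0,0.07],[0,-0.004,0],0.05],[[-0.003,0,0.07],[0,-0.004,0],0.05],[[-0.003,0,0.07],[0,-0.004,0],0.05]]' 45; python3 -c "
from h import *
plan(648,-13.5,60,91.4)"
```

```text
time_s: 11.9
position: [495.9, -358.9, -21.3]
tool_rot: [-0.404, -3.115, 0.002]
ft_force: [-0.9, 0.3, 6.5]
width: 63.3
gripper_force: 51.2
t 11.9 pos [ 495.9 -358.9  -21.3] yaw 75.2 w 63.3 F [-0.9  0.3  6.5] grip 51.2 q [ 0.18  0.47  0.49  1.78 -0.26  0.96  2.09]
 shift [-59.  372.7 -81.7] turn [-0.001 -0.    -0.282]
```

```bash
python3 -m inch '[[[0,0,-0.02],[0,0,0],0.05],[[0,0,-0.05],[0,0,0],0.05],[[-0.002,0.015,-0.075],[0,0,-0.01],0.05],[[-0.01,0.055,-0.08],[0,0,-0.04],0.05],[[-0.017,0.1,-0.08],[0,0,-0.08],0.05],[[-0.024,0.145,-0.08],[0,0,-0.12],0.05],[[-0.031,0.19,-0.08],[0,0,-0.16],0.05],[[-0.038,0.235,-0.08],[0,0,-0.2],0.05],[[-0.045,0.28,-0.08],[0,0,-0.23],0.05],[[-0.052,0.325,-0.08],[0,0,-0.26],0.05],[[-0.057,0.357,-0.08],[0,0,-0.282],0.05],[[-0.059,0.3727,-0.08],[0,0,-0.282],0.05]]'; python3 -m inch '[[[0,0,0],[0,0,0],0.05],[[0,0,0],[0,0,0],0.05]]'
python3 - <<'E'
from h import *
from station import snapshot,telemetry
s=telemetry.observe();p0=s["position"];M=R.from_rotvec(s["tool_rot"]).as_matrix()
plan(648,-13.5,-12.3,91.4)
d=snapshot("wrist");H=np.array(d["hand_eye"]);T=(M@H[:3,:3],M@H[:3,3]+p0)
pickle.dump((d,T),open("w6.pkl","wb"))
cv2.imwrite("pics/w6.png",cv2.cvtColor(d["img"],cv2.COLOR_RGB2BGR))
E
```

```text
time_s: 13.4
position: [647.7, -11.1, 57.5]
tool_rot: [0.041, -3.139, 0.0]
ft_force: [-0.2, 0.7, -2.4]
width: 63.5
gripper_force: 50.5
time_s: 13.65
position: [646.7, -16.1, 57.4]
tool_rot: [0.033, -3.139, 0.003]
ft_force: [0.4, -0.4, -2.0]
width: 63.2
gripper_force: 50.5
t 13.65 pos [646.7 -16.1  57.4] yaw 91.2 w 63.2 F [ 0.4 -0.4 -2. ] grip 50.5 q [-0.27  0.42  0.33  1.63 -0.14  1.12  1.68]
 shift [-1.5  2.7 69.7] turn [-0.002 -0.003 -0.003]
```

View pics/w6.png

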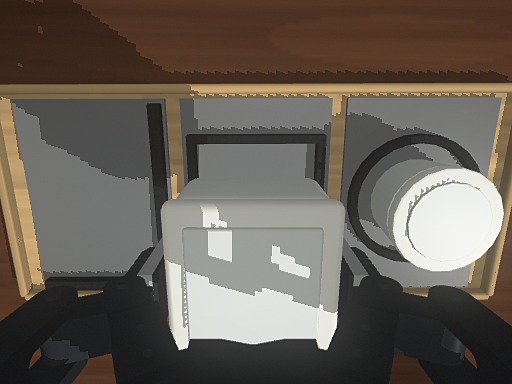

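The square rim's outer edges are at columns 187 and 326, with its near edge at row 134. In the long seat, the +y rib's inner face is near (151,220) and the +x rib's inner edge near (100,278).

Run:
```python
from h import *
d,T=pickle.load(open("w6.pkl","rb"))
for p in [(187,170),(326,170),(256,134),(150,120),(152,220),(60,278),(120,278),(20,87),(490,87)]: print(p,w(d,*p,16,T).round(1))
```

```text
(187, 170) [627.8 -60.1  16. ]
(326, 170) [625.8  33.5  16. ]
(256, 134) [602.8 -14.2  16. ]
(150, 120) [595.3 -83.1  16. ]
(152, 220) [664.  -85.7  16. ]
(60, 278) [ 710.9 -156.2   16. ]
(120, 278) [ 709.9 -111.9   16. ]
(20, 87) [ 576.5 -164.2   16. ]
(490, 87) [570.4 132.7  16. ]
```

```bash
python3 -m inch '[[[-0.002,0.0026,0.02],[0,0,0],0.05],[[-0.002,0.0026,0.042],[0,0,0],0.05],[[-0.002,0.0026,0.058],[0,0,0],0.05],[[-0.002,0.0026,0.065],[0,0,0],0.05],[[-0.002,0.0026,0.068],[0,0,0],0.05],[[-0.002,0.0026,0.069],[0,0,0],0.05],[[-0.002,0.0026,0.07],[0,0,0],0.05],[[-0.002,0.0026,0.07],[0,0,0],0.05]]'; python3 -c "
from h import *
plan(648.5,-13.5,-12.3,91.4)"
```

```text
time_s: 14.7
position: [649.5, -10.4, -12.2]
tool_rot: [0.038, -3.14, 0.0]
ft_force: [0.7, 0.1, -1.9]
width: 63.4
gripper_force: 50.5
t 14.7 pos [649.5 -10.4 -12.2] yaw 91.4 w 63.4 F [ 0.7  0.1 -1.9] grip 50.5 q [-0.26  0.5   0.31  1.67 -0.17  1.    1.7 ]
 shift [ 1.1 -3.   0.1] turn [-0.    -0.001 -0.   ]
```

```bash
python3 -m inch '[[[0,-0.0015,0.0005],[0,0,0],0.05],[[0,-0.0015,0.001],[0,0,0],0.05],[[0,-0.0015,0.0015],[0,0,0],0.05],[[0,-0.0015,0.0015],[0,0,0],0.05]]'; python3 -c "
from h import *
plan(648.5,-13.5,-12.3,91.4)"
```

```text
time_s: 15.2
position: [650.0, -11.3, -12.2]
tool_rot: [0.039, -3.141, -0.001]
ft_force: [-3.5, 1.6, 7.7]
width: 63.6
gripper_force: 51.9
t 15.2 pos [650.  -11.3 -12.2] yaw 91.4 w 63.6 F [-3.5  1.6  7.7] grip 51.9 q [-0.26  0.5   0.31  1.67 -0.17  1.    1.7 ]
 shift [ 1.5 -2.2  0.1] turn [ 0.001 -0.001  0.   ]
```

Touchdown again. I'll release and rise.

```bash
python3 -m inch '[[[0,-0.001,-0.001],[0,0,0],0.06],[[0,-0.001,-0.001],[0,0,0],0.07],[[0,-0.001,-0.001],[0,0,0],0.085],[[0,-0.001,-0.001],[0,0,0],0.085],[[0,-0.001,-0.001],[0,0,0],0.085],[[0,0,-0.02],[0,0,0],0.085],[[0,0,-0.05],[0,0,0],0.085],[[0,0,-0.075],[0,0,0],0.085],[[0,0,-0.075],[0,0,0],0.085],[[0,0,-0.075],[0,0,0],0.085]]'; python3 -c "
from h import *
plan(440.5,-225.1,50,106.9)"
```

```text
time_s: 16.45
position: [649.1, -11.8, 60.9]
tool_rot: [0.038, -3.139, 0.0]
ft_force: [0.8, -0.2, -0.3]
width: 84.9
gripper_force: 0.0
t 16.45 pos [649.1 -11.8  60.9] yaw 91.4 w 84.9 F [ 0.8 -0.2 -0.3] grip 0.0 q [-0.28  0.42  0.32  1.62 -0.14  1.13  1.68]
 shift [ 213.7 -208.1   11.4] turn [ 0.    -0.002 -0.271]
```

```bash
python3 -m inch '[[[0.02,-0.02,0],[0,0,-0.02],0.085],[[0.048,-0.047,0],[0,0,-0.06],0.085],[[0.076,-0.074,0],[0,0,-0.1],0.085],[[0.104,-0.101,0],[0,0,-0.14],0.085],[[0.132,-0.128,0],[0,0,-0.18],0.085],[[0.16,-0.155,0],[0,0,-0.22],0.085],[[0.185,-0.18,0],[0,0,-0.25],0.085],[[0.204,-0.199,0],[0,0,-0.271],0.085],[[0.2137,-0.208,0],[0,0,-0.271],0.085],[[0.2137,-0.208,0],[0,0,-0.271],0.085],[[0.2137,-0.208,0],[0,0,-0.271],0.085]]'
python3 - <<'E'
from h import *
from station import snapshot,telemetry
s=telemetry.observe();p0=s["position"];M=R.from_rotvec(s["tool_rot"]).as_matrix()
d=snapshot("wrist");H=np.array(d["hand_eye"]);T=(M@H[:3,:3],M@H[:3,3]+p0)
P=np.array([[w(d,u,v,None,T) for u in range(512)] for v in range(384)])
m=((P[...,2]>46)&(P[...,2]<58)&(np.hypot(P[...,0]-440,P[...,1]+225)<75)&(d["depth"]>0)).astype(np.uint8)
n,l,st,_=cv2.connectedComponentsWithStats(m);i=1+st[1:,4].argmax()
p=P[l==i];print(st[i],p[:,2].mean(),cv2.minAreaRect(p[:,:2].astype(np.float32)))
plan(440.5,-225.1,-22,106.9)
E
```

```text
time_s: 17.82
position: [441.5, -224.0, 61.2]
tool_rot: [0.464, -3.105, -0.001]
ft_force: [-0.5, 0.1, 0.2]
width: 84.7
gripper_force: 0.0
[  196   119   113   175 18373] 52.9249694054425 ((441.8904113769531, -224.31712341308594), (109.57010650634766, 64.35682678222656), 16.615995407104492)
t 17.88 pos [ 441.7 -223.9   61.2] yaw 107.0 w 85.1 F [ 0.7  0.1 -0.8] grip 0.0 q [-0.    0.11  0.44  2.   -0.05  1.04  2.33]
 shift [ 1.3 -0.8 83.2] turn [ 0.001 -0.002  0.002]
```

The long tub measures 110 × 64 mm, centred on the tool. I'll descend and grip.

```bash
python3 -m inch '[[[0,-0.0005,0.02],[0,0,0],0.085],[[0,-0.0005,0.045],[0,0,0],0.085],[[0,-0.0005,0.067],[0,0,0],0.085],[[0,-0.0005,0.079],[0,0,0],0.085],[[0,-0.0005,0.083],[0,0,0],0.085],[[0,-0.0005,0.083],[0,0,0],0.085],[[0,-0.0005,0.083],[0,0,0],0.05],[[0,-0.0005,0.083],[0,0,0],0.05],[[0,-0.0005,0.083],[0,0,0],0.05],[[0,-0.0005,0.083],[0,0,0],0.05]]' 60; python3 -c "
from h import *
plan(650.5,-120,50,91.3)"
```

```text
time_s: 19.12
position: [441.7, -225.9, -20.7]
tool_rot: [0.462, -3.107, 0.001]
ft_force: [-1.2, -0.1, 5.8]
width: 63.3
gripper_force: 67.9
t 19.12 pos [ 441.7 -225.9  -20.7] yaw 106.9 w 63.3 F [-1.2 -0.1  5.8] grip 67.9 q [ 0.02  0.23  0.43  2.06 -0.13  0.87  2.39]
 shift [-230.6   40.5  -70.8] turn [-0.    -0.     0.272]
```

```bash
python3 -m inch '[[[0,0,-0.02],[0,0,0],0.05],[[0,0,-0.05],[0,0,0],0.05],[[-0.015,0.003,-0.07],[0,0,0.02],0.05],[[-0.05,0.009,-0.07],[0,0,0.06],0.05],[[-0.09,0.016,-0.07],[0,0,0.1],0.05],[[-0.13,0.023,-0.07],[0,0,0.15],0.05],[[-0.17,0.03,-0.07],[0,0,0.2],0.05],[[-0.205,0.036,-0.07],[0,0,0.24],0.05],[[-0.224,0.039,-0.07],[0,0,0.272],0.05],[[-0.2306,0.0405,-0.07],[0,0,0.272],0.05],[[-0.2306,0.0405,-0.07],[0,0,0.272],0.05],[[-0.2306,0.0405,-0.07],[0,0,0.272],0.05]]';  python3 - <<'E'
from h import *
from station import snapshot,telemetry
s=telemetry.observe();p0=s["position"];M=R.from_rotvec(s["tool_rot"]).as_matrix()
plan(650.5,-120.5,-11.7,91.3)
d=snapshot("wrist");H=np.array(d["hand_eye"]);T=(M@H[:3,:3],M@H[:3,3]+p0)
pickle.dump((d,T),open("w7.pkl","wb"))
cv2.imwrite("pics/w7.png",cv2.cvtColor(d["img"],cv2.COLOR_RGB2BGR))
E
```

```text
time_s: 20.62
position: [648.5, -120.9, 47.7]
tool_rot: [0.034, -3.138, 0.001]
ft_force: [-0.3, -1.5, -3.5]
width: 63.1
gripper_force: 67.5
t 20.62 pos [ 648.5 -120.9   47.7] yaw 91.3 w 63.1 F [-0.3 -1.5 -3.5] grip 67.5 q [-0.15  0.46  0.38  1.6  -0.19  1.12  1.87]
 shift [-2.2  0.4 59.4] turn [-0.001 -0.003 -0.001]
```

View pics/w7.png

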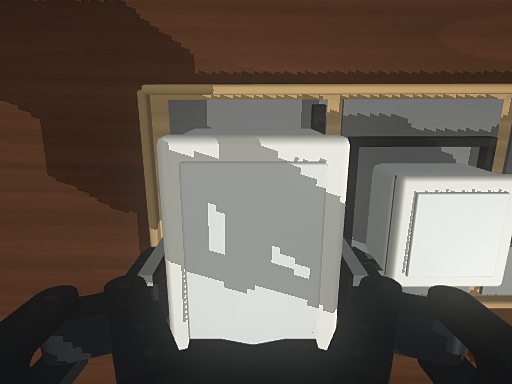

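The long tub is held level over its cell with the +y rib visible at (318,115), and the square tub is in its rim. I'll lower it about 5 mm short of both ribs.

```bash
python3 -m inch '[[[-0.002,0,0.015],[0,0,0],0.05],[[-0.002,0,0.035],[0,0,0],0.05],[[-0.002,0,0.05],[0,0,0],0.05],[[-0.002,0,0.056],[0,0,0],0.05],[[-0.002,0,0.058],[0,0,0],0.05],[[-0.002,0,0.059],[0,0,0],0.05],[[-0.002,0,0.06],[0,0,0],0.05],[[-0.002,0,0.06],[0,0,0],0.05]]'; python3 -c "
from h import *
plan(655.5,-115.4,-12,91.3)"
```

```text
time_s: 21.68
position: [652.1, -119.8, -11.5]
tool_rot: [0.036, -3.14, 0.001]
ft_force: [-0.4, 0.5, -2.9]
width: 63.0
gripper_force: 67.6
t 21.68 pos [ 652.1 -119.8  -11.5] yaw 91.3 w 63.0 F [-0.4  0.5 -2.9] grip 67.6 q [-0.14  0.53  0.36  1.63 -0.21  1.02  1.89]
 shift [-3.5  4.3  0.4] turn [-0.    -0.001  0.001]
```

```bash
python3 -m inch '[[[0,0,0.0005],[0,0,0],0.05],[[0,0,0.001],[0,0,0],0.05],[[0,0,0.001],[0,0,0],0.05]]'; python3 -m inch '[[[0,0.001,0.001],[0,0,0],0.05],[[0,0.002,0.001],[0,0,0],0.05],[[0,0.003,0.001],[0,0,0],0.05],[[0,0.003,0.001],[0,0,0],0.05]]'
```

```text
time_s: 22.05
position: [652.1, -119.8, -11.6]
tool_rot: [0.036, -3.14, 0.0]
ft_force: [-3.5, 0.1, 5.5]
width: 63.5
gripper_force: 68.7
time_s: 22.55
position: [652.2, -119.7, -11.5]
tool_rot: [-0.035, 3.141, -0.005]
ft_force: [-3.7, -3.0, 9.1]
width: 63.3
gripper_force: 69.2
```

It's on the floor; I'll ease the downward pressure and slide +y until it meets the rib.

```bash
python3 -m inch '[[[0,0,-0.001],[0,0,0],0.05],[[0,0.001,-0.001],[0,0,0],0.05],[[0,0.002,-0.001],[0,0,0],0.05],[[0,0.002,-0.001],[0,0,0],0.05]]';python3 -m inch '[[[0,0.001,0],[0,0,0],0.05],[[0,0.002,0],[0,0,0],0.05],[[0,0.002,0],[0,0,0],0.05]]'
```

```text
time_s: 23.05
position: [652.8, -116.7, -11.6]
tool_rot: [-0.035, 3.14, -0.004]
ft_force: [-0.6, -4.7, 6.2]
width: 63.4
gripper_force: 68.5
time_s: 23.42
position: [653.0, -115.9, -11.5]
tool_rot: [-0.035, 3.14, -0.007]
ft_force: [0.2, -5.6, 5.6]
width: 63.3
gripper_force: 68.6
```

```bash
python3 -m inch '[[[0,0.001,0],[0,0,0],0.05],[[0,0.002,0],[0,0,0],0.05],[[0,0.002,0],[0,0,0],0.05]]';python3 -m inch '[[[-0.001,0,0],[0,0,0],0.05],[[-0.002,0,0],[0,0,0],0.05],[[-0.003,0,0],[0,0,0],0.05],[[-0.003,0,0],[0,0,0],0.05]]'
```

```text
time_s: 23.8
position: [652.9, -116.0, -11.4]
tool_rot: [-0.034, 3.139, -0.01]
ft_force: [-0.0, -8.8, 5.2]
width: 63.5
gripper_force: 68.5
time_s: 24.3
position: [652.6, -116.0, -11.5]
tool_rot: [0.034, -3.137, 0.009]
ft_force: [-8.1, -7.4, 11.3]
width: 62.8
gripper_force: 69.5
```

```bash
python3 -m inch '[[[-0.001,-0.001,-0.001],[0,0,0],0.05],[[-0.002,-0.001,-0.001],[0,0,0],0.05],[[-0.003,-0.001,-0.001],[0,0,0],0.05],[[-0.003,-0.001,-0.001],[0,0,0],0.05]]'
```

```text
time_s: 24.8
position: [655.2, -115.9, -11.4]
tool_rot: [0.035, -3.136, 0.007]
ft_force: [-8.2, -6.7, 7.6]
width: 63.5
gripper_force: 68.8
```

```bash
python3 -m inch '[[[-0.001,0,0],[0,0,0],0.05],[[-0.002,0,0],[0,0,0],0.05],[[-0.002,0,0],[0,0,0],0.05]]';python3 -m inch '[[[-0.001,0,0],[0,0,0],0.05],[[-0.002,0,0],[0,0,0],0.05],[[-0.002,0,0],[0,0,0],0.05]]'
```

```text
time_s: 25.18
position: [655.1, -115.8, -11.4]
tool_rot: [0.034, -3.132, 0.006]
ft_force: [-13.0, -5.6, 13.1]
width: 63.7
gripper_force: 69.5
time_s: 25.55
position: [654.9, -115.8, -11.2]
tool_rot: [0.034, -3.127, 0.005]
ft_force: [-18.9, -5.2, 18.8]
width: 63.3
gripper_force: 70.0
```

Both ribs are hard against the tub: force rises while the pose stays at (655,-116), which matches the computed home of (655.5,-115.4). I'll ease off the push, release and rise.

```bash
python3 -m inch '[[[0.003,-0.0015,-0.0003],[0,0,0],0.05],[[0.005,-0.0025,-0.0005],[0,0,0],0.05],[[0.005,-0.0025,-0.0005],[0,0,0],0.05]]'; python3 -m inch '[[[0,0,0],[0,0,0],0.065],[[0,0,0],[0,0,0],0.075],[[0,0,0],[0,0,0],0.085],[[0,0,0],[0,0,0],0.085],[[0,0,0],[0,0,0],0.085],[[0,0,-0.02],[0,0,0],0.085],[[0,0,-0.05],[0,0,0],0.085],[[0,0,-0.09],[0,0,0],0.085],[[0,0,-0.13],[0,0,0],0.085],[[0.01,0,-0.16],[0,0,0],0.085],[[0.02,0,-0.18],[0,0,0],0.085],[[0.02,0,-0.18],[0,0,0],0.085]]'
python3 - <<'E'
from h import *
from station import snapshot,telemetry
import time
s=telemetry.observe();p0=s["position"];M=R.from_rotvec(s["tool_rot"]).as_matrix();print(s["time_s"],p0,s["width"])
d=snapshot("wrist");H=np.array(d["hand_eye"]);T=(M@H[:3,:3],M@H[:3,3]+p0)
pickle.dump((d,T),open("w8.pkl","wb"))
P=np.array([[w(d,u,v,None,T) for u in range(512)] for v in range(384)])
m=((P[...,2]>50)&(P[...,2]<68)&(abs(P[...,0]-650)<90)&(abs(P[...,1]+14)<190)&(d["depth"]>0)).astype(np.uint8)
n,l,st,ce=cv2.connectedComponentsWithStats(m)
for i in range(1,n):
    if st[i,4]>400:p=P[l==i];print(ce[i].round(),st[i,4],p[:,2].mean().round(1),p[:,2].std().round(2),cv2.minAreaRect(p[:,:2].astype(np.float32)))
b=snapshot("top")["img"][90:220,110:400]
cv2.imwrite("pics/w8.png",cv2.cvtColor(np.vstack([d["img"][:370],cv2.resize(b,(512,230))]),cv2.COLOR_RGB2BGR))
E
```

```text
time_s: 25.92
position: [655.2, -115.8, -11.5]
tool_rot: [0.035, -3.137, 0.003]
ft_force: [-4.8, -4.7, 4.0]
width: 63.3
gripper_force: 68.3
time_s: 27.42
position: [637.4, -115.1, 171.0]
tool_rot: [-0.036, 3.139, -0.001]
ft_force: [0.3, -0.2, -0.8]
width: 84.8
gripper_force: 0.0
27.425 [ 637.39282578 -115.07179958  170.96409032] 84.81953525337728
[251. 192.] 8200 61.9 1.35 ((656.1339111328125, -115.21971130371094), (109.5489501953125, 64.07941436767578), 1.3591781854629517)
[480. 188.] 3682 57.5 1.76 ((647.0584716796875, 92.38573455810547), (63.24897766113281, 57.245445251464844), 13.840629577636719)
[365. 191.] 4888 61.5 1.61 ((650.5587768554688, -12.639198303222656), (64.44954681396484, 64.04524993896484), 1.2985329627990723)
```

View pics/w8.png

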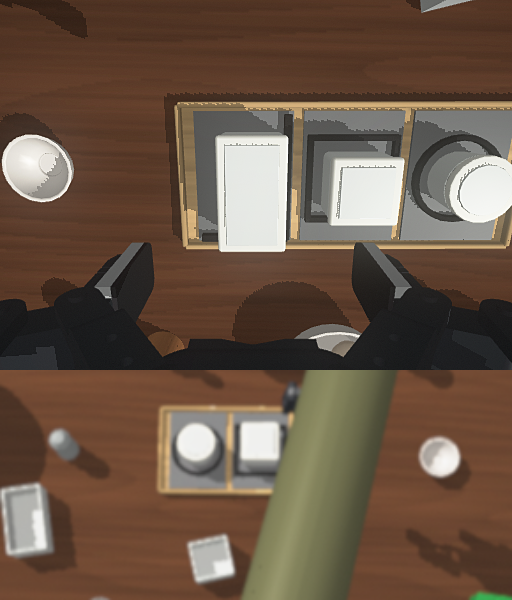

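The long tub sits against both ribs at (252,192), yaw 1.36°, with its lid at 62 mm. The square tub (365,190) and round tub (480,188) are flat inside their rims, with lids at 61.5 and 57.5 mm. The open tubs in view are undisturbed.

```bash
python3 -c "
from station import ctrl
print(ctrl.sign_off())"
```

```text
the job is handed in; nothing more can be done
None
```

The job is handed in: all three closed tubs are seated, with the long tub pressed snug against both ribs and the square and round tubs flat inside their rims; the open tubs were not touched, and it took about 27 s of the 88 s allowed.

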